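# Wind a bench clamp shut on a glued mosaic block

## Robot

A 7-joint arm with a two-finger parallel gripper is mounted at the origin on a cart in front of the work surface, level with it; the furniture and walls round the work are solid. World frame = base frame: x ahead of the robot, y to its left, z up, the work surface at z = 0. Lengths are in m, angles in rad, forces in N, time in s.
With the tool pointing down it reaches from about 0.4 to 0.85 m from the base axis. Payload 4.5 kg.
Tool frame: the origin (TCP) lies between the finger pads, 19 mm behind the fingertips; this is the grasp point; z points along the fingers, y is the line along which they close (so a half turn about z gives the same grasp; the last joint's range is limited). The gripper opens to 88 mm and grips with 3 to 60 N. Pads are 18 mm wide; open, the fingers measure 123 mm over their backs; the gripper's body (75 mm by 187 mm) begins 45 mm behind the grasp point.
Start: joints at [-1.308, 0.689, -0.195, 1.565, 0.157, 0.902, -0.215], TCP at [0.142, 0.609, 0.257] pointing down, gripper open.
Joint ranges: [-3.01, 3.01], [-0.46, 2.08], [-1.47, 1.51], [0.13, 2.56], [-1, 4.14], [0.04, 2.09], [-2.66, 2.66]. Speed limits (rad/s): [2.57, 2.57, 3.14, 3.14, 3.14, 3.14, 3.14].

## Interface

Orientations are given as a unit quaternion [x, y, z, w].
In Python, from cell import bot gives the robot as it stands. The module is installed in compiled form; this text tells all that it offers.
- The arm moves only by the shell command python3 -m crank, which reads ROWS from standard input. ROWS is a JSON list that holds a single list of rows (three levels of brackets), with 1 to 5 rows, each of 7 numbers: a rotation vector rx, ry, rz in rad, then dx, dy, dz in m, then the finger opening in m; each row is the pose to reach, as a shift and turn from the pose commanded when the command began, along the tool's axes at that moment; what a row does not reach only later rows make up. A row lasts 1/12 s, in which the tool goes at most 0.0417 m and 0.125 rad, less where a joint would pass 70% of its speed; a pose out of reach is approached as far as the arm can. The fingers move at their own pace and stop on an object; the grip force is fixed at half the most. Time passes only in rows, so rows that do not move let the fingers close. It prints the time, the measured TCP pose, the force, the opening and the grip force at its end. Input that does not fit is refused with a message, and nothing moves.
- bot.get_obs(): the state, without advancing time (a new reading comes with each control period).
- bot.read_camera(name): name is "scene" or "top" or "wrist"; returns the picture (400x640x3 uint8, blue, green, red); there is no depth.
- bot.camera_model(name): a dict with "fov_y" (degrees; the focal length in pixels is half the picture's height over the tangent of half this angle, whatever the lens; pixels are square), "cx", "cy" (the principal point, pixels), "rvec" (rotation vector, rad) and "tvec" (3), from world to camera coordinates, as OpenCV has them. Camera axes: x right, y down, z forward; pixel columns grow to the right and rows downward; lengths in m; the calibration is good to about 2 mm. A picture is of the moment at which its call begins: read the wrist's pose just before it. camera_model takes no time and is no camera call; for the wrist camera it gives the pose at the moment of the call.
- bot.finish_job(): hands the job in; it is judged then, once.
The state is a dict: "time": time; "joints": joint angles; "qd": joint speeds; "joint_efforts": joint torques, N m; "tool_pos": TCP position; "tcp_rot": TCP orientation; "force": force on the tool from outside, world axes, zero at the start; "moment": the same for the moment, N m; "width": finger opening in m; "grasp_force": force on a finger pad.
Only numpy, scipy, OpenCV 4.12 (cv2) and the standard library are available. Lean on these libraries where they do the work, as an engineer would, in place of code of your own. Each camera call takes 0.05 s, during which the arm holds its last target. There are 200 camera calls.

## Task

Lift the small tile-faced block into the bench clamp, flat and square against the fixed fence and centred in front of the spring pad. Then take hold of the loose black grip sleeve of the clamp's crank and, keeping it gripped all the while the crank turns, wind clockwise until the pad presses the block home against the fence at about 30 N (a fresh glue joint: well under 50 N at all times), and let go. Leave the other things on the bench where they are.

Things in the scene. Friction and masses are not known exactly. Their poses are not given: they have to be found in the camera images.
- clamp: Grey bench clamp, bolted down: base plate 90 x 265 mm, top at z = 12 mm. Origin: on the bench, at the clamp's middle. Its x runs across, its y along it. The fixed fence (70 mm wide, top at z = 46 mm) has its face at y = -85 mm, looking to +y; the plate before it is flat and open at both sides. The jaw closes toward -y. At yaw 0 the fence is to the robot's right.
- seat (a point): Point on the plate's top (z = 12 mm) where the middle of the block's underside belongs when the block is home against the fence (clamp x = 0, y = -57 mm). Axes as the clamp's.
- crank_axis (a point): Point on the upright crank axis, over the gearbox (64 x 60 mm, top at z = 60 mm), at clamp x = 0, y = +105 mm, z = 102 mm (the height of the sleeve's middle). Fixed to the clamp.
- crank (a joint): Turn of the crank (rad): 0 with its arm along the clamp's +y, growing clockwise seen from above as the jaw closes; starts at 0 to 1.2, stops at 7.4. The jaw advances 10 mm per rad. Stiff: about 10 N at the sleeve keeps it turning, so it stays where it is left and holds the clamping force (up to 50 N). Each newton on the block adds 0.2 N of drag at the sleeve.
- sleeve: Black grip sleeve, upright on the crank's end 50 mm from the crank axis, 20 mm diameter, 48 mm tall, spinning freely on its pin. Origin: centre of its lower end, 78.5 mm above the bench. The crank arm lies below it (top at z = 74 mm); a steel cap covers its top. Its own yaw spins with it and means nothing.
- sleeve_mid (a point): Middle of the sleeve on its axis, 102 mm above the bench.
- jaw: Moving steel jaw, 50 mm wide, top at z = 46 mm. Origin: at bench level under its front face. A screwed-out foot with a sprung rubber-faced pad (44 mm wide, z = 16 to 40 mm) stands before it; pad face 18 to 42 mm ahead of the jaw's face, unmeasured and different each time: feel or see the touch. Past the touch the pad's spring gives 8 N per mm of jaw travel, for 12 mm.
- block: Loose plywood block faced with 3 x 3 small plain tiles, 56 x 56 x 27 mm, 0.15 to 0.25 kg, lying flat to the right of the clamp. Origin: centre of its underside. Square in plan: any side may face the fence.
- jar: Small glass jar, 62 mm across, 70 mm high, a bystander; origin at the centre of its underside.
- dish: Small dish of glass chips, 69 mm across, 18 mm high, a bystander; origin at the centre of its underside.
- nippers: Pair of wheel nippers lying flat, 185 x 70 x 16 mm, a bystander; origin at the centre of its underside.
- cutter: Glass cutter lying flat, 152 mm long, 18 mm thick, a bystander; origin at the centre of its underside.
- offcut: Green glass offcut lying flat, 42 x 65 x 8 mm, a bystander; origin at the centre of its underside.

How it is judged:
By the outcome, as a careful person would: the job done as asked, in the order asked, and still so for the second after the job is handed in, with the robot touching nothing.
It also fails if it takes over 72 s, if anything falls off the work surface, if the arm or the gripper's body presses on something with over 40 N, if the wrist force passes 120 N, or if a joint passes its speed limit or range.

## Working session

There is one attempt and no reset: what is moved stays moved. The work goes in short steps, Python scripts to look and compute and a shell command to move; the robot and the scene stay as the last step left them, time stands still between calls to the robot, and variables do not carry over. Pictures are saved under pics/ and viewed, at most 10 in all, crops included, and the job is handed in when it is done.

```bash
mkdir -p pics
cat > h.py <<'E'
import numpy as np, cv2
from cell import bot
from scipy.spatial.transform import Rotation as R
def K(m):
    f=200/np.tan(np.radians(m["fov_y"])/2); return np.array([[f,0,m["cx"]],[0,f,m["cy"]],[0,0,1.]])
def cast(m,uv,z):
    uv=np.atleast_2d(np.array(uv,float)); Rm=cv2.Rodrigues(np.array(m["rvec"],float))[0]; t=np.array(m["tvec"],float).ravel()
    c=-Rm.T@t; d=np.c_[uv,np.ones(len(uv))]@np.linalg.inv(K(m)).T@Rm
    return c+d*((z-c[2])/d[:,2])[:,None]
def proj(m,P):
    return cv2.projectPoints(np.array(P,float).reshape(-1,1,3),np.array(m["rvec"],float),np.array(m["tvec"],float),K(m),None)[0].reshape(-1,2)
def tool(): 
    o=bot.get_obs(); return np.array(o["tool_pos"]),R.from_quat(o["tcp_rot"])
E
python3 - <<'E'
from h import *
o=bot.get_obs(); print(o); 
for n in ("scene","top"):
    im=bot.read_camera(n); cv2.imwrite(f"pics/{n}0.png",im); print(n,bot.camera_model(n))
E
```

```text
{'time': 0.0, 'joints': array([-1.30824352,  0.68997683, -0.194495  ,  1.56637668,  0.15733662,
        0.902492  , -0.21511015]), 'qd': array([ 0.00104947,  0.00073963,  0.00108863,  0.00134614, -0.0007859 ,
       -0.00100962,  0.00031183]), 'joint_efforts': array([ 1.93484993e-04, -5.27574062e+01, -1.26706034e+00, -1.53422356e+01,
       -5.27453574e-02,  6.59755271e-03,  1.71275692e-04]), 'tool_pos': array([0.14165311, 0.60810699, 0.25660529]), 'tcp_rot': array([ 1.14084251e-01,  9.93470644e-01, -9.29133657e-04, -1.78160916e-05]), 'force': array([ 0.12798179, -0.94801384,  0.08600184]), 'moment': array([ 0.00290865, -0.02551771, -0.04208585]), 'grasp_force': 0.0, 'width': 0.08814680420103194}
scene {'fov_y': 46.093894811380544, 'cx': 319.8510325378147, 'cy': 191.56321636962775, 'rvec': array([ 2.07713489, -0.7083919 ,  0.33976358]), 'tvec': array([-0.51414914,  0.2401473 ,  0.8148403 ])}
top {'fov_y': 47.154130818960724, 'cx': 319.21857295350037, 'cy': 203.6782725482185, 'rvec': array([ 2.17594844, -2.1240369 ,  0.15890557]), 'tvec': array([-0.08470238,  0.59389688,  1.10831857])}
```

View pics/scene0.png

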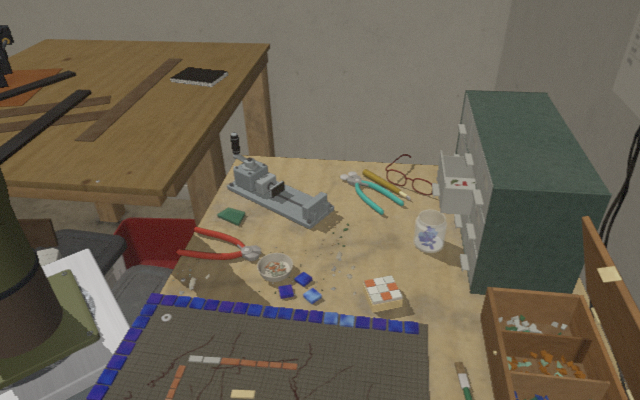

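View pics/top0.png

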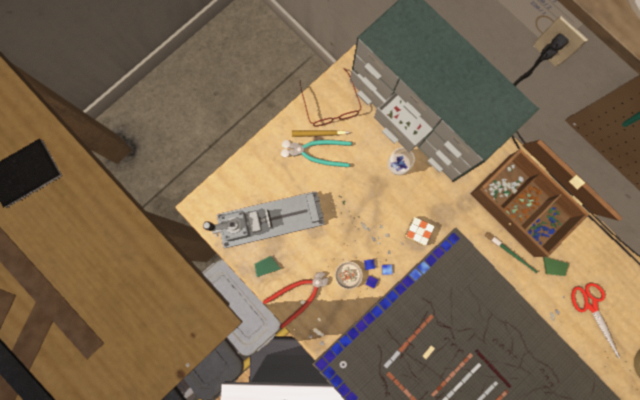

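The scene view shows the block near (383,290) and the clamp from (235,185) to (330,215), with the sleeve at (235,143). In the top view the block is near (421,231) and the clamp runs from (217,228) to (322,205), with the sleeve at (209,226).

Run:
```python
from h import *
t=cv2.imread("pics/top0.png"); s=cv2.imread("pics/scene0.png")
a=cv2.resize(t[180:255,190:335],None,fx=5.5,fy=4,interpolation=3)[:, :798]
a=cv2.resize(t[182:256,195:335],(784,414),interpolation=cv2.INTER_CUBIC) # x5.6
cv2.imwrite("pics/topz.png",a)
m=bot.camera_model("top"); ms=bot.camera_model("scene")
print("cam",cast(m,[[320,200]],0), cast(m,[[421,231],],.027),cast(ms,[[383,284]],.027))
# block mask: white/orange top
for n,im,mm,(x0,y0,x1,y1) in (("top",t,m,(400,210,442,250)),("scene",s,ms,(355,265,412,315))):
    h=cv2.cvtColor(im,cv2.COLOR_BGR2HSV); c=h[y0:y1,x0:x1]
    k=(((c[...,2]>175)&(c[...,1]<60))|((c[...,1]>150)&((c[...,0]<13))&(c[...,2]>140))).astype(np.uint8)
    k=cv2.morphologyEx(k,cv2.MORPH_CLOSE,np.ones((5,5)))
    cs=max(cv2.findContours(k,0,1)[0],key=cv2.contourArea)+np.array([x0,y0])
    P=cast(mm,cs[:,0,:],.027)[:,:2].astype(np.float32)
    print(n,cv2.contourArea(cs),cv2.minAreaRect(P), cv2.minAreaRect(cs))
# clamp grey
h=cv2.cvtColor(t,cv2.COLOR_BGR2HSV); k=((h[...,1]<60)).astype(np.uint8); k[:182]=0;k[256:]=0;k[:,:215]=0;k[:,330:]=0
k=cv2.morphologyEx(k,cv2.MORPH_CLOSE,np.ones((5,5)));k=cv2.morphologyEx(k,cv2.MORPH_OPEN,np.ones((3,3)))
cs=max(cv2.findContours(k,0,1)[0],key=cv2.contourArea)
print(cv2.minAreaRect(cs),cv2.minAreaRect(cast(m,cs[:,0,:],.012)[:,:2].astype(np.float32)),cast(m,cv2.boxPoints(cv2.minAreaRect(cs)),.012))
print(cast(m,[[209,226]],.126))
```

```text
cam [[ 0.61160263 -0.07230605  0.        ]] [[ 0.53458557 -0.32928665  0.027     ]] [[ 0.54367623 -0.32319671  0.027     ]]
top 409.5 ((0.5351383686065674, -0.3263598680496216), (0.05473499745130539, 0.05450288951396942), 66.07577514648438) ((419.8016662597656, 230.88197326660156), (21.87325668334961, 21.472434997558594), 23.629375457763672)
scene 566.0 ((0.5358234643936157, -0.32872676849365234), (0.05277623236179352, 0.05270032957196236), 64.56134796142578) ((382.9729309082031, 287.83782958984375), (22.35826301574707, 31.564603805541992), 80.53767395019531)
((267.7422790527344, 219.74525451660156), (34.97967529296875, 108.29359436035156), 76.67547607421875) ((0.5556108951568604, 0.05986899137496948), (0.09024393558502197, 0.2766892910003662), 14.757933616638184) [[ 0.5634432   0.20630033  0.012     ]
 [ 0.63508869 -0.06232794  0.012     ]
 [ 0.5471505  -0.08514687  0.012     ]
 [ 0.47706247  0.1809167   0.012     ]]
[[0.52553899 0.18298001 0.126     ]]
```

View pics/topz.png

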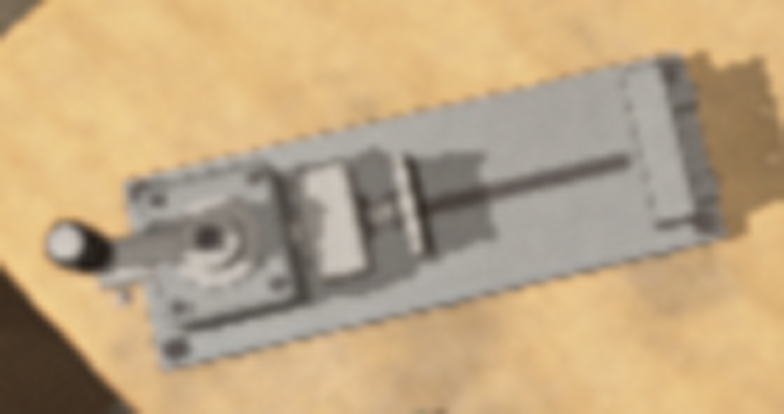

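The zoom shows the plate corners at (127,180), (163,368), (718,238) and (683,55), the sleeve cap at (68,243), the pad at about (412,205) and the fence face at about (640,150).

Run:
```python
from h import *
m=bot.camera_model("top"); ms=bot.camera_model("scene")
f=lambda L: np.array(L,float)/5.6+np.array([195,182])-.4
TL,BL,BR,TR=cast(m,f([[127,180],[163,368],[718,238],[683,55]]),.012)[:,:2]
print(TL,BL,BR,TR,[np.linalg.norm(a-b) for a,b in((TL,BL),(BL,BR),(BR,TR),(TR,TL))])
c=(TL+BL+BR+TR)/4; y=(TL+BL-BR-TR); yaw=np.arctan2(-y[0],y[1]); x2=TL+TR-BL-BR; print(c,yaw,np.arctan2(x2[1],x2[0]))
Rz=np.array([[np.cos(yaw),-np.sin(yaw)],[np.sin(yaw),np.cos(yaw)]])
cl=lambda P:(P-c)@Rz
for n,p,z in(("cap",(68,243),.128),("hub",(209,238),.080),("fenceT",(628,75),.046),("fenceB",(655,222),.046),("padT",(410,157),.040),("padB",(428,255),.04),("jawT",(350,165),.046),("jawB",(366,270),.046)):
    P=cast(m,f([p]),z)[0,:2]; print(n,P,cl(P))
seat=c+Rz@[0,-.057]; ax=c+Rz@[0,.105]; print("seat",seat,"axis",ax)
# scene check
print("proj corners scene",proj(ms,[[*p,.012] for p in (TL,BL,BR,TR)]))
s=cv2.imread("pics/scene0.png"); cv2.imwrite("pics/scz.png",cv2.resize(s[125:230,222:340],(674,600),interpolation=2))
q,r=tool(); print(r.as_matrix())
```

```text
[0.5676092  0.19049005] [0.48221892 0.16945962] [ 0.54752414 -0.0809142 ] [ 0.63201691 -0.06282697] [np.float64(0.08794191420846835), np.float64(0.25875050784000686), np.float64(0.08640703332144542), np.float64(0.26137686812656685)]
[0.55734229 0.05405212] 0.25204827817512715 0.2263174697477129
cap [0.52756176 0.18783158] [0.00452342 0.13697942]
hub [0.53551555 0.13896301] [3.86605725e-05 8.76713360e-02]
fenceT [ 0.61652182 -0.03850086] [ 0.03422807 -0.10438732]
fenceB [ 0.55064227 -0.05231944] [-0.03301612 -0.1013397 ]
padT [0.57785238 0.05829659] [ 0.02092056 -0.00100461]
padB [0.5340218 0.0485393] [-0.02395848  0.00047722]
jawT [0.57284092 0.08421019] [0.02252998 0.02534001]
jawB [0.5261618  0.07512259] [-0.02494058  0.02818076]
seat [ 0.57155741 -0.00114688] axis [0.53115655 0.15573451]
proj corners scene [[251.71770978 169.56783023]
 [225.80538166 184.71865424]
 [306.79052608 224.0876132 ]
 [332.28271406 205.74332379]]
[[-9.73952721e-01  2.26751028e-01 -2.62261087e-04]
 [ 2.26751153e-01  9.73951388e-01 -1.61518382e-03]
 [-1.10815041e-04 -1.63258068e-03 -9.99998661e-01]]
```

View pics/scz.png

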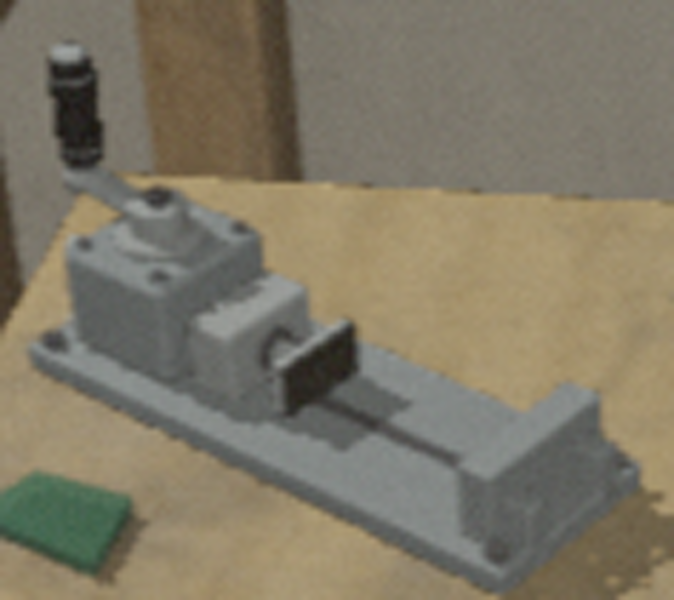

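The scene zoom shows the fence's top front corners at (460,470) and (572,385), the hub at (158,195) and the cap at (68,50). I'll check these against the top view.

Run:
```python
from h import *
m=bot.camera_model("top"); ms=bot.camera_model("scene"); mw=bot.camera_model("wrist")
for q in (m,ms,mw):
    Rm=cv2.Rodrigues(q["rvec"])[0]; print("C",-Rm.T@q["tvec"], Rm[2], q["fov_y"])
c=np.array([.5573,.0541]); yaw=.225
Rz=np.array([[np.cos(yaw),-np.sin(yaw)],[np.sin(yaw),np.cos(yaw)]])
cl=lambda P:((P-c)@Rz).round(4)
f=lambda L: np.array(L,float)/5.6+np.array([195,182])-.4
g=lambda L: np.array(L,float)/5.714+np.array([222,125])-.4
for n,p,z in(("cap",(68,243),.128),("hub",(209,238),.080),("fenceT",(628,75),.046),("fenceB",(655,222),.046),("fenceback T",(657,65),.046),("padT",(410,157),.040),("padB",(428,255),.04)):
    print("top",n,cl(cast(m,f([p]),z)[0,:2]))
for n,p,z in(("cap",(68,48),.128),("hub",(158,192),.080),("fL",(460,470),.046),("fR",(572,385),.046),("fLback",(478,480),.046),("fRback",(598,395),.046),("padL",(278,362),.04),("padR",(350,322),.04),("BL",(30,350),.012),("BR",(500,575),.012),("TR",(637,463),.012)):
    print("sc",n,cl(cast(ms,g([p]),z)[0,:2]))
# model points -> crop pixels top
W=lambda x,y,z:[*(c+Rz@[x,y]),z]
P=[W(-.035,-.085,.046),W(.035,-.085,.046),W(-.045,-.1325,.012),W(.045,-.1325,.012),W(0,.105,.08),W(-.045,.1325,.012),W(.045,.1325,.012)]
print(((proj(m,P)-[195,182]+.4)*5.6).round()); print(((proj(ms,P)-[222,125]+.4)*5.714).round())
```

```text
C [ 0.43263706 -0.06612615  1.1818251 ] [ 0.14174436 -0.00366153 -0.98989652] 47.154130818960724
C [ 0.1025201  -0.74566965  0.64765052] [ 0.48364657  0.66628728 -0.56758018] 46.093894811380544
C [0.07555679 0.62438559 0.38374142] [ 0.25870458 -0.06209619 -0.96395851] 62.763524084147875
top cap [0.0008 0.137 ]
top hub [-0.0023  0.0876]
top fenceT [ 0.0371 -0.1035]
top fenceB [-0.0302 -0.1023]
top fenceback T [ 0.0389 -0.1171]
top padT [ 0.021  -0.0005]
top padB [-0.0239 -0.0002]
sc cap [0.007  0.1405]
sc hub [0.0014 0.0868]
sc fL [-0.0325 -0.1114]
sc fR [ 0.0369 -0.1084]
sc fLback [-0.033  -0.1209]
sc fRback [ 0.0379 -0.1208]
sc padL [-0.0176  0.0015]
sc padR [ 0.0218 -0.001 ]
sc BL [-0.0492  0.1233]
sc BR [-0.0395 -0.136 ]
sc TR [ 0.0482 -0.1318]
[[619. 240.]
 [588.  88.]
 [727. 248.]
 [688.  58.]
 [168. 241.]
 [155. 364.]
 [121. 171.]]
[[404. 448.]
 [524. 366.]
 [483. 579.]
 [633. 467.]
 [126. 180.]
 [ 23. 338.]
 [177. 251.]]
```

Both views agree that the crank axis sits 88 mm and the fence about -103 mm from the plate's middle. Their spacing matches the 190 mm given, so the origin is shifted on the plate. I'll move over the clamp and check with the wrist camera.

```bash
echo '[[[0, 0, 0, -0.02, -0.017, 0, 0.088], [0, 0, 0, -0.046, -0.039, 0, 0.088], [0, 0, 0, -0.074, -0.063, 0, 0.088], [0, 0, 0, -0.104, -0.089, 0, 0.088], [0, 0, 0, -0.134, -0.1145, 0, 0.088]]]' | python3 -m crank
echo '[[[0, 0, 0, -0.027, -0.023, 0, 0.088], [0, 0, 0, -0.054, -0.046, 0, 0.088], [0, 0, 0, -0.08, -0.069, 0, 0.088], [0, 0, 0, -0.107, -0.092, 0, 0.088], [0, 0, 0, -0.134, -0.1145, 0, 0.088]]]' | python3 -m crank
echo '[[[0, 0, 0, -0.027, -0.023, 0, 0.088], [0, 0, 0, -0.054, -0.046, 0, 0.088], [0, 0, 0, -0.08, -0.069, 0, 0.088], [0, 0, 0, -0.107, -0.092, 0, 0.088], [0, 0, 0, -0.134, -0.1145, 0, 0.088]]]' | python3 -m crank
echo '[[[0, 0, 0, -0.03, -0.026, 0, 0.088], [0, 0, 0, -0.06, -0.051, 0, 0.088], [0, 0, 0, -0.09, -0.077, 0, 0.088], [0, 0, 0, -0.115, -0.098, 0, 0.088], [0, 0, 0, -0.134, -0.1145, 0, 0.088]]]' | python3 -m crank
echo '[[[0, 0, 0.1, 0, 0, 0, 0.088], [0, 0, 0.22, 0, 0, 0, 0.088], [0, 0, 0.34, 0, 0, 0, 0.088], [0, 0, 0.46, 0, 0, 0, 0.088], [0, 0, 0.58, 0, 0, 0, 0.088]]]' | python3 -m crank
echo '[[[0, 0, 0.12, 0, 0, 0, 0.088], [0, 0, 0.24, 0, 0, 0, 0.088], [0, 0, 0.36, 0, 0, 0, 0.088], [0, 0, 0.46, 0, 0, 0, 0.088], [0, 0, 0.537, 0, 0, 0, 0.088]]]' | python3 -m crank
python3 - <<'E'
from h import *
print(bot.get_obs()["joints"]); m=bot.camera_model("wrist"); im=bot.read_camera("wrist"); cv2.imwrite("pics/w1.png",im); np.save("w1.npy",np.r_[m["rvec"],m["tvec"],m["cx"],m["cy"],m["fov_y"]])
E
```

```text
time: 0.52
tool_pos: [0.2468, 0.4651, 0.2571]
tcp_rot: [0.114, 0.994, -0.0, -0.0]
force: [0.4, 0.1, -1.1]
width: 0.0879
grasp_force: 0.0
time: 0.93
tool_pos: [0.3514, 0.3232, 0.2573]
tcp_rot: [0.114, 0.993, -0.0, -0.0]
force: [1.0, 0.5, 0.1]
width: 0.0884
grasp_force: 0.0
time: 1.35
tool_pos: [0.4559, 0.1812, 0.2572]
tcp_rot: [0.114, 0.993, -0.0, -0.0]
force: [0.7, 0.6, 0.1]
width: 0.0879
grasp_force: 0.0
time: 1.77
tool_pos: [0.5613, 0.0374, 0.257]
tcp_rot: [0.116, 0.993, -0.001, 0.0]
force: [0.2, 1.2, -0.7]
width: 0.088
grasp_force: 0.0
time: 2.18
tool_pos: [0.5596, 0.041, 0.257]
tcp_rot: [0.396, 0.918, -0.0, -0.0]
force: [0.1, 0.2, 0.4]
width: 0.0881
grasp_force: 0.0
time: 2.6
tool_pos: [0.5596, 0.0412, 0.257]
tcp_rot: [0.625, 0.781, -0.0, -0.0]
force: [0.1, -0.2, -0.3]
width: 0.0881
grasp_force: 0.0
[-0.190031    0.60294178  0.05702329  1.76953621 -0.04642155  0.77135653
  0.11056924]
```

View pics/w1.png

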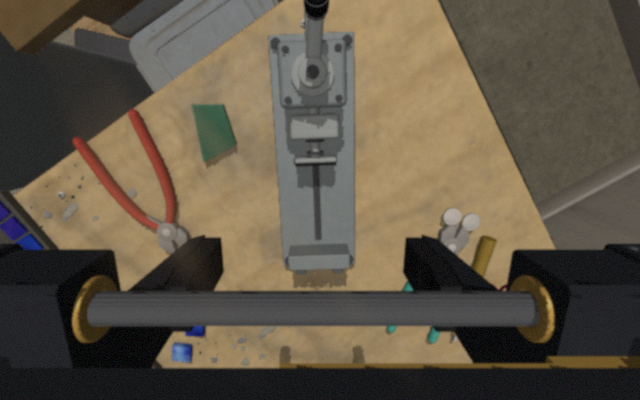

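The wrist view shows the clamp upright in the picture: sleeve (316,8), hub (314,72), pad (316,160), fence (319,250).

Run:
```python
from h import *
im=cv2.imread("pics/w1.png")
z=lambda y:cv2.resize(im[y:y+150,265:365],(400,600),interpolation=2)
cv2.imwrite("pics/w1z.png",np.hstack([z(0),z(130)]))
```

```text
(no output)
```

View pics/w1z.png

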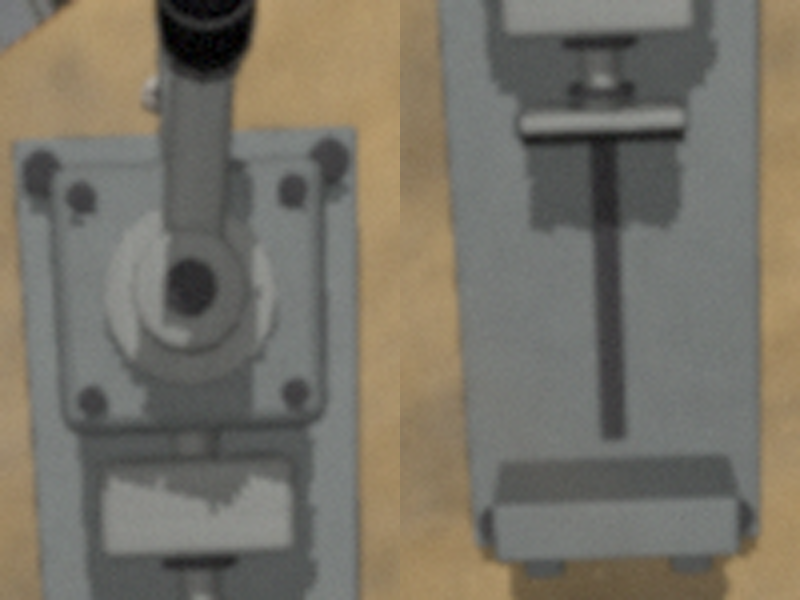

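The zoom shows the fence face's foot along (500,459)-(728,456), its top edge along (495,505)-(740,498), the pad's front top edge along (520,135)-(685,132), and the hub at left panel (190,285).

Run:
```python
from h import *
a=np.load("w1.npy"); m=dict(rvec=a[:3],tvec=a[3:6],cx=a[6],cy=a[7],fov_y=a[8])
Rp=lambda X,Y:[265+(X-400)/4-.4,130+Y/4-.4]; Lp=lambda X,Y:[265+X/4-.4,Y/4-.4]
pts={}
for n,p,z in (("FbL",Rp(500,459),.012),("FbR",Rp(728,456),.012),("FtL",Rp(495,505),.046),("FtR",Rp(740,498),.046),("pLL",Rp(475,550),.012),("pLR",Rp(760,545),.012),("pUL",Lp(12,143),.012),("pUR",Lp(357,128),.012),
 ("padL",Rp(520,135),.04),("padR",Rp(685,132),.04),("jawL",Lp(105,556),.046),("jawR",Lp(293,551),.046),("hub74",Lp(190,285),.074),("hub80",Lp(190,285),.08),("slotU",Rp(598,150),.012),("slotD",Rp(613,437),.012),("gbUL",Lp(55,160),.06),("gbUR",Lp(322,158),.06),("gbDL",Lp(70,428),.06),("gbDR",Lp(322,418),.06),("slvbot",Lp(207,68),.0785)):
    pts[n]=cast(m,[p],z)[0,:2]; print(n,pts[n].round(4))
A=lambda d:np.arctan2(d[1],d[0])
for i,j in(("FbL","FbR"),("FtL","FtR"),("padL","padR"),("jawL","jawR"),("gbUL","gbUR"),("gbDL","gbDR")): print(i,round(A(pts[j]-pts[i]),4),np.linalg.norm(pts[j]-pts[i]))
for i,j in(("pLL","pUL"),("pLR","pUR"),("slotD","slotU"),("gbDL","gbUL"),("gbDR","gbUR")): print(i,round(A(pts[j]-pts[i])-np.pi/2,4),np.linalg.norm(pts[j]-pts[i]))
mid=lambda a,b:(pts[a]+pts[b])/2
yaw=.225; y=np.array([-np.sin(yaw),np.cos(yaw)]); x=np.array([np.cos(yaw),np.sin(yaw)])
F=(mid("FbL","FbR")+mid("FtL","FtR"))/2
for n,P in(("Fb",mid("FbL","FbR")),("Ft",mid("FtL","FtR")),("pad",mid("padL","padR")),("jaw",mid("jawL","jawR")),("hub74",pts["hub74"]),("gb",(mid("gbUL","gbDR"))),("plate",(mid("pUL","pLR")+mid("pUR","pLL"))/2)):
    print(n,"rel fence x,y",((P-F)@x).round(4),((P-F)@y).round(4))
print("F",F,"seat",F+.028*y,"axis",F+.19*y)
```

```text
FbL [ 0.5519 -0.0543]
FbR [ 0.6197 -0.038 ]
FtL [ 0.5527 -0.0534]
FtR [ 0.6193 -0.0362]
pLL [ 0.5504 -0.086 ]
pLR [ 0.6368 -0.0649]
pUL [0.483  0.1693]
pUR [0.5692 0.1922]
padL [0.5381 0.0496]
padR [0.5804 0.0599]
jawL [0.5293 0.0746]
jawR [0.5757 0.0863]
hub74 [0.537  0.1395]
hub80 [0.5372 0.1389]
slotU [0.5602 0.0455]
slotD [ 0.584  -0.0396]
gbUL [0.5011 0.1601]
gbUR [0.5599 0.1737]
gbDL [0.5158 0.1036]
gbDR [0.5737 0.119 ]
slvbot [0.5313 0.1814]
FbL 0.2348 0.06973663845652678
FtL 0.2518 0.06877053609999574
padL 0.2388 0.04358803761672539
jawL 0.2466 0.04783071315763578
gbUL 0.2271 0.060337860189577625
gbDL 0.2585 0.059918980764215854
pLL 0.2581 0.26404503939000323
pLR 0.257 0.26580397785757864
slotD 0.273 0.08839595850769466
gbDL 0.2535 0.05833381342901212
gbDR 0.2464 0.056442220867317566
Fb rel fence x,y -0.0002 -0.0006
Ft rel fence x,y 0.0002 0.0006
pad rel fence x,y -0.0036 0.1036
jaw rel fence x,y -0.0045 0.1302
hub74 rel fence x,y -0.0064 0.1913
gb rel fence x,y -0.006 0.1912
plate rel fence x,y -0.0035 0.1015
F [ 0.58588802 -0.04547563] seat [ 0.57964104 -0.01818139] axis [0.54349781 0.13973525]
```

The clamp yaw comes to 0.257. The fence middle is (0.586,-0.0455), the seat (0.579,-0.018), the axis (0.537,0.1395), and the crank starts at about 0.12. I'll go to the block now.

```bash
echo '[[[0, 0, 0, -0.030, -0.009, 0, 0.088], [0, 0, 0, -0.066, -0.019, 0, 0.088], [0, 0, 0, -0.103, -0.030, 0, 0.088], [0, 0, 0, -0.140, -0.041, 0, 0.088], [0, 0, 0, -0.177, -0.052, 0, 0.088]]]' | python3 -m crank
echo '[[[0, 0, 0.12, -0.038, -0.011, 0, 0.088], [0, 0, 0.24, -0.076, -0.022, 0, 0.088], [0, 0, 0.36, -0.112, -0.033, 0, 0.088], [0, 0, 0.48, -0.146, -0.043, 0, 0.088], [0, 0, 0.60, -0.1775, -0.0525, 0, 0.088]]]' | python3 -m crank
echo '[[[0, 0, 0.053, 0, 0, 0.03, 0.088], [0, 0, 0.053, 0, 0, 0.065, 0.088], [0, 0, 0.053, 0, 0, 0.095, 0.088], [0, 0, 0.053, 0, 0, 0.12, 0.088], [0, 0, 0.053, 0, 0, 0.13, 0.088]]]' | python3 -m crank
python3 - <<'E'
from h import *
q,r=tool(); Mt=r.as_matrix(); d=np.array([.5355,-.3275,.022])-q; print(q,"tool delta",Mt.T@d, "y ang",np.degrees(np.arctan2(Mt[1,1],Mt[0,1])))
m=bot.camera_model("wrist"); cv2.imwrite("pics/w2.png",bot.read_camera("wrist")); print(proj(m,[[.5355,-.3275,.027]]))
E
```

```text
time: 3.07
tool_pos: [0.5482, -0.1446, 0.2572]
tcp_rot: [0.622, 0.783, -0.0, -0.0]
force: [0.1, -0.1, -1.0]
width: 0.0878
grasp_force: 0.0
time: 3.48
tool_pos: [0.5362, -0.3302, 0.2571]
tcp_rot: [0.828, 0.561, -0.0, -0.0]
force: [0.5, -0.4, -0.7]
width: 0.0879
grasp_force: 0.0
time: 3.9
tool_pos: [0.535, -0.3262, 0.1234]
tcp_rot: [0.841, 0.542, -0.001, -0.003]
force: [-0.3, 0.5, -0.2]
width: 0.0881
grasp_force: 0.0
[ 0.53498836 -0.32617611  0.12336111] tool delta [-0.00111832  0.00171843  0.10135031] y ang -24.425678314504854
[[315.16949038 210.2385436 ]]
```

View pics/w2.png

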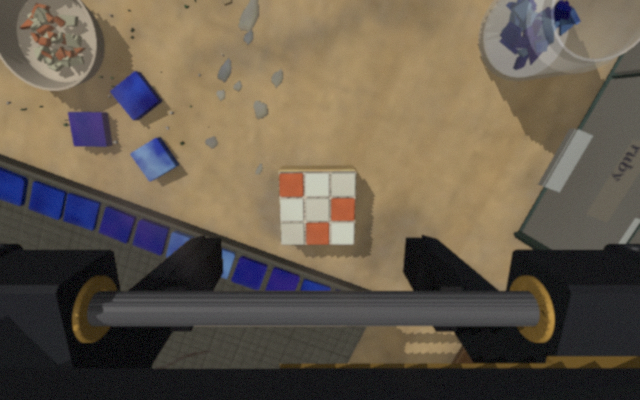

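The block is square in the view, with corners (280,173), (355,172), (355,244) and (281,244), centre (317.5,208). That is about 2 mm from the prediction, so I'll go down and grip it.

```bash
echo '[[[0, 0, 0, 0, 0.0035, 0.03, 0.088], [0, 0, 0, 0, 0.0035, 0.06, 0.088], [0, 0, 0, 0, 0.0035, 0.082, 0.088], [0, 0, 0, 0, 0.0035, 0.095, 0.088], [0, 0, 0, 0, 0.0035, 0.101, 0.088]]]' | python3 -m crank
echo '[[[0, 0, 0, 0, 0, 0, 0.05], [0, 0, 0, 0, 0, 0, 0.05], [0, 0, 0, 0, 0, 0, 0.05], [0, 0, 0, 0, 0, 0, 0.05], [0, 0, 0, 0, 0, 0, 0.05]]]' | python3 -m crank
echo '[[[0, 0, 0, 0, 0, 0, 0.05], [0, 0, 0, 0, 0, 0, 0.05], [0, 0, 0, 0, 0, 0, 0.05], [0, 0, 0, 0, 0, 0, 0.05], [0, 0, 0, 0, 0, 0, 0.05]]]' | python3 -m crank
```

```text
time: 4.37
tool_pos: [0.5401, -0.329, 0.0255]
tcp_rot: [0.841, 0.541, -0.0, -0.001]
force: [0.6, 0.4, -0.5]
width: 0.088
grasp_force: 0.0
time: 4.78
tool_pos: [0.5402, -0.3292, 0.0274]
tcp_rot: [0.841, 0.541, 0.0, -0.0]
force: [-2.1, 0.8, 1.5]
width: 0.0564
grasp_force: 0.7
time: 5.2
tool_pos: [0.5401, -0.3292, 0.0274]
tcp_rot: [0.841, 0.541, 0.0, -0.0]
force: [-2.2, 1.4, 6.8]
width: 0.0553
grasp_force: 30.0
```

```bash
echo '[[[0, 0, 0, 0, 0, -0.01, 0.05], [0, 0, 0, 0, 0, -0.03, 0.05], [0, 0, 0, 0, 0, -0.055, 0.05], [0, 0, 0, 0, 0, -0.08, 0.05], [0, 0, 0, 0, 0, -0.10, 0.05]]]' | python3 -m crank
echo '[[[0, 0, 0, 0.022, -0.007, 0, 0.05], [0, 0, 0, 0.052, -0.017, 0, 0.05], [0, 0, 0, 0.085, -0.0275, 0, 0.05], [0, 0, 0, 0.12, -0.0388, 0, 0.05], [0, 0, 0, 0.1525, -0.0493, 0, 0.05]]]' | python3 -m crank
echo '[[[0, 0, -0.12, 0.034, -0.011, 0, 0.05], [0, 0, -0.24, 0.068, -0.022, 0, 0.05], [0, 0, -0.36, 0.102, -0.033, 0, 0.05], [0, 0, -0.48, 0.132, -0.0427, 0, 0.05], [0, 0, -0.60, 0.1525, -0.0493, 0, 0.05]]]' | python3 -m crank
echo '[[[0, 0, -0.084, 0, 0, 0, 0.05], [0, 0, -0.084, 0, 0, 0, 0.05], [0, 0, -0.084, 0, 0, 0, 0.05], [0, 0, -0.084, 0, 0, 0, 0.05]]]' | python3 -m crank
python3 - <<'E'
from h import *
q,r=tool(); M=r.as_matrix(); print(bot.get_obs()["force"],q,"delta",M.T@(np.array([.5768,-.0107,.042])-q),"ang",np.arctan2(M[1,1],M[0,1]))
E
```

```text
time: 5.62
tool_pos: [0.5409, -0.3296, 0.1286]
tcp_rot: [0.841, 0.541, 0.001, 0.001]
force: [0.3, -1.4, -1.8]
width: 0.0555
grasp_force: 30.0
time: 6.03
tool_pos: [0.5592, -0.1681, 0.127]
tcp_rot: [0.841, 0.541, 0.001, 0.0]
force: [0.6, 0.7, -2.3]
width: 0.0555
grasp_force: 30.0
time: 6.45
tool_pos: [0.5778, -0.006, 0.1269]
tcp_rot: [0.64, 0.769, 0.001, -0.0]
force: [-0.3, -0.2, -1.8]
width: 0.0557
grasp_force: 30.0
time: 6.78
tool_pos: [0.5772, -0.0124, 0.1267]
tcp_rot: [0.613, 0.79, -0.0, 0.0]
force: [0.1, 0.2, -2.7]
width: 0.0557
grasp_force: 30.0
[ 0.14488884  0.20423994 -2.71877955] [ 0.57718683 -0.01243005  0.12667768] delta [1.87449176e-03 5.45437549e-05 8.46754695e-02] ang 0.25173807298575285
```

```bash
echo '[[[0, 0, -0.005, 0.002, 0, 0.03, 0.05], [0, 0, -0.005, 0.002, 0, 0.055, 0.05], [0, 0, -0.005, 0.002, 0, 0.072, 0.05], [0, 0, -0.005, 0.002, 0, 0.08, 0.05], [0, 0, -0.005, 0.002, 0, 0.0845, 0.05]]]' | python3 -m crank
echo '[[[0, 0, 0, 0, 0, 0.001, 0.05], [0, 0, 0, 0, 0, 0.0015, 0.05], [0, 0, 0, 0, 0, 0.002, 0.05]]]' | python3 -m crank
echo '[[[0, 0, 0, 0, 0, 0.0005, 0.05], [0, 0, 0, 0, 0, 0.001, 0.05], [0, 0, 0, 0, 0, 0.001, 0.05]]]' | python3 -m crank
python3 - <<'E'
from h import *
q,r=tool(); M=r.as_matrix(); print(bot.get_obs()["force"],"ang",np.arctan2(M[1,1],M[0,1]))
m=bot.camera_model("wrist"); im=bot.read_camera("wrist"); cv2.imwrite("pics/w3.png",im)
F=np.array([.5859,-.0455]);y=np.array([-np.sin(.257),np.cos(.257)]);x=np.array([y[1],-y[0]])
P=lambda a,b,z:[*(F+a*x+b*y),z]
print(proj(m,[P(-.028,.056,.039),P(.028,.056,.039),P(0,.19,.08),P(0,.1036,.04)]))
E
```

```text
time: 7.2
tool_pos: [0.5761, -0.0101, 0.0408]
tcp_rot: [0.61, 0.792, -0.001, -0.0]
force: [0.1, 0.8, -1.8]
width: 0.056
grasp_force: 30.0
time: 7.45
tool_pos: [0.5775, -0.0091, 0.0409]
tcp_rot: [0.609, 0.793, 0.001, 0.001]
force: [-0.4, 0.4, -1.7]
width: 0.0555
grasp_force: 30.0
time: 7.7
tool_pos: [0.577, -0.0088, 0.0394]
tcp_rot: [0.609, 0.793, 0.0, 0.0]
force: [0.2, 0.6, 0.6]
width: 0.0557
grasp_force: 30.0
[0.20816699 0.58577988 0.57215516] ang 0.26097725750138273
[[ 243.01756789  234.05917513]
 [ 377.80080974  234.50915407]
 [ 310.49212866 -357.53392459]
 [ 310.67365559  116.19512448]]
```

View pics/w3.png

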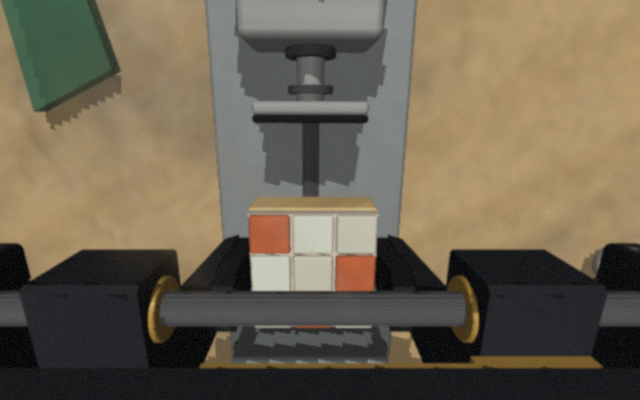

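The block's rear top edge runs (249,210)-(376,210), with its middle at 312.5. The pad's middle and the slot are at 311, so it is about 0.8 mm off, and it stands square. I'll shift it slightly and push it to the fence.

```bash
echo '[[[0, 0, 0, -0.0015, -0.0008, 0, 0.05], [0, 0, 0, -0.003, -0.0008, 0, 0.05], [0, 0, 0, -0.0045, -0.0008, 0, 0.05], [0, 0, 0, -0.0055, -0.0008, 0, 0.05]]]' | python3 -m crank
echo '[[[0, 0, 0, -0.0005, 0, 0, 0.05], [0, 0, 0, -0.001, 0, 0, 0.05], [0, 0, 0, -0.001, 0, 0, 0.05]]]' | python3 -m crank
echo '[[[0, 0, 0, -0.0005, 0, 0, 0.05], [0, 0, 0, -0.001, 0, 0, 0.05], [0, 0, 0, -0.001, 0, 0, 0.05]]]' | python3 -m crank
```

```text
time: 8.08
tool_pos: [0.5775, -0.0135, 0.0394]
tcp_rot: [0.609, 0.793, 0.001, -0.0]
force: [-0.3, 4.1, 6.3]
width: 0.0559
grasp_force: 30.0
time: 8.33
tool_pos: [0.5778, -0.0145, 0.0394]
tcp_rot: [0.609, 0.793, 0.001, -0.0]
force: [-1.7, 4.2, 7.1]
width: 0.0555
grasp_force: 30.0
time: 8.58
tool_pos: [0.578, -0.0154, 0.0393]
tcp_rot: [0.609, 0.793, 0.001, -0.0]
force: [-0.8, 4.1, 5.5]
width: 0.0556
grasp_force: 30.0
```

```bash
echo '[[[0, 0, 0, -0.0005, 0, 0, 0.05], [0, 0, 0, -0.001, 0, 0, 0.05], [0, 0, 0, -0.001, 0, 0, 0.05]]]' | python3 -m crank | grep -E 'pos|force'
echo '[[[0, 0, 0, -0.0005, 0, 0, 0.05], [0, 0, 0, -0.001, 0, 0, 0.05], [0, 0, 0, -0.001, 0, 0, 0.05]]]' | python3 -m crank| grep -E 'pos|force'
echo '[[[0, 0, 0, -0.0005, 0, 0, 0.05], [0, 0, 0, -0.0005, 0, 0, 0.05], [0, 0, 0, -0.0005, 0, 0, 0.05]]]' | python3 -m crank| grep -E 'pos|force'
```

```text
tool_pos: [0.5782, -0.0163, 0.0394]
force: [-0.9, 4.3, 6.2]
grasp_force: 30.0
tool_pos: [0.5785, -0.0173, 0.0393]
force: [-0.3, 4.1, 5.8]
grasp_force: 30.0
tool_pos: [0.5786, -0.0177, 0.0394]
force: [-1.1, 3.7, 6.1]
grasp_force: 30.0
```

```bash
for i in 1; do :; done
echo '[[[0, 0, 0, -0.0005, 0, 0, 0.05], [0, 0, 0, -0.001, 0, 0, 0.05], [0, 0, 0, -0.001, 0, 0, 0.05]]]' | python3 -m crank | grep -E 'pos|force'
echo '[[[0, 0, 0, -0.0005, 0, 0, 0.05], [0, 0, 0, -0.001, 0, 0, 0.05], [0, 0, 0, -0.001, 0, 0, 0.05]]]' | python3 -m crank | grep -E 'pos|force'
```

```text
tool_pos: [0.5786, -0.0178, 0.0393]
force: [-2.1, 5.3, 6.2]
grasp_force: 30.0
tool_pos: [0.5786, -0.0178, 0.0393]
force: [-2.5, 6.8, 7.1]
grasp_force: 30.0
```

```bash
echo '[[[0, 0, 0, -0.001, 0, 0, 0.05], [0, 0, 0, -0.002, 0, 0, 0.05], [0, 0, 0, -0.003, 0, 0, 0.05], [0, 0, 0, -0.003, 0, 0, 0.05]]]' | python3 -m crank | grep -E 'pos|force|rot'
echo '[[[0, 0, 0, 0.003, 0, 0, 0.05], [0, 0, 0, 0.004, 0, 0, 0.05], [0, 0, 0, 0.004, 0, 0, 0.088], [0, 0, 0, 0.004, 0, 0, 0.088], [0, 0, 0, 0.004, 0, 0, 0.088]]]' | python3 -m crank
echo '[[[0, 0, 0, 0, 0, -0.015, 0.088], [0, 0, 0, 0, 0, -0.05, 0.088], [0, 0, 0, 0, 0, -0.09, 0.088], [0, 0, 0, 0, 0, -0.13, 0.088], [0, 0, 0, 0, 0, -0.155, 0.088]]]' | python3 -m crank
python3 - <<'E'
from h import *
o=bot.get_obs();q,r=tool(); M=r.as_matrix(); print(o["joints"],"delta to sleeve",M.T@(np.array([.5295,.1888,.195])-q))
m=bot.camera_model("top"); t=bot.read_camera("top"); cv2.imwrite("pics/t2.png",t)
m=bot.camera_model("wrist"); im=bot.read_camera("wrist"); cv2.imwrite("pics/w4.png",im)
E
```

```text
tool_pos: [0.5787, -0.018, 0.0393]
tcp_rot: [0.608, 0.794, 0.002, -0.003]
force: [-3.6, 11.6, 9.4]
grasp_force: 30.0
time: 10.58
tool_pos: [0.5787, -0.0209, 0.0387]
tcp_rot: [0.609, 0.793, -0.001, 0.0]
force: [0.9, -0.8, 0.3]
width: 0.0735
grasp_force: 0.0
time: 11.0
tool_pos: [0.5799, -0.0209, 0.1974]
tcp_rot: [0.61, 0.793, 0.001, 0.002]
force: [0.8, -0.1, -0.9]
width: 0.0878
grasp_force: 0.0
[-0.07700237  0.7058152   0.05654436  1.7753808  -0.0583345   0.65805254
  0.27160722] delta to sleeve [0.21561263 0.00509733 0.00198696]
```

View pics/w4.png

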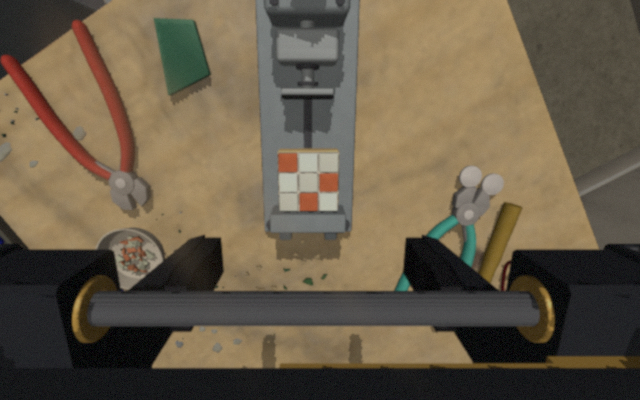

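The block is home against the fence and square, at (278,150)-(340,212). Its middle at 308.5 agrees with the plate's middle, and the bystanders haven't been disturbed. Next I'll go over the sleeve.

```bash
echo '[[[0, 0, 0, 0.03, 0.001, 0, 0.088], [0, 0, 0, 0.068, 0.002, 0, 0.088], [0, 0, 0, 0.108, 0.003, 0, 0.088], [0, 0, 0, 0.148, 0.004, 0, 0.088], [0, 0, 0, 0.185, 0.005, 0, 0.088]]]' | python3 -m crank
echo '[[[0, 0, 0, 0.02, 0, 0, 0.088], [0, 0, 0, 0.0306, 0, 0, 0.088], [0, 0, 0, 0.0306, 0, 0, 0.088], [0, 0, 0, 0.0306, 0, 0, 0.088]]]' | python3 -m crank
python3 - <<'E'
from h import *
q,r=tool(); M=r.as_matrix(); print("delta",M.T@(np.array([.5295,.1888,.106])-q))
m=bot.camera_model("wrist"); im=bot.read_camera("wrist"); cv2.imwrite("pics/w5.png",im)
A=np.array([.537,.1395])
for z in (.126,.128): print(proj(m,[[.5295,.1888,z],[.537,.1395,z]]))
h=cv2.cvtColor(im,cv2.COLOR_BGR2HSV)[...,2][100:260,225:400]
k=(h<50).astype(np.uint8)
n,l,s,c=cv2.connectedComponentsWithStats(k)
for i in range(1,n):
    if s[i,4]>60: print(s[i]+np.array([225,100,0,0,0]),c[i]+[225,100])
E
```

```text
time: 11.52
tool_pos: [0.5346, 0.1616, 0.1928]
tcp_rot: [0.609, 0.793, -0.001, -0.0]
force: [0.3, 0.2, 1.4]
width: 0.0881
grasp_force: 0.0
time: 11.85
tool_pos: [0.5281, 0.1882, 0.1933]
tcp_rot: [0.609, 0.793, -0.001, 0.0]
force: [0.4, -1.0, -0.3]
width: 0.0875
grasp_force: 0.0
delta [0.00042666 0.00156755 0.08732284]
[[314.82302225 221.53977878]
 [306.58115562 291.75588357]]
[[314.8382552  222.61437783]
 [306.52222019 293.38862728]]
[301 194  27  16 234] [313.82905983 200.37179487]
[300 207  29  19 175] [314.63428571 213.05142857]
```

The sleeve's dark band is centred at column 314.5 as predicted. I'll go down and grip it.

```bash
echo '[[[0, 0, 0, 0.0004, 0.0015, 0.025, 0.088], [0, 0, 0, 0.0004, 0.0015, 0.05, 0.088], [0, 0, 0, 0.0004, 0.0015, 0.07, 0.088], [0, 0, 0, 0.0004, 0.0015, 0.08, 0.088], [0, 0, 0, 0.0004, 0.0015, 0.087, 0.088]]]' | python3 -m crank
echo '[[[0, 0, 0, 0, 0, 0, 0.01], [0, 0, 0, 0, 0, 0, 0.01], [0, 0, 0, 0, 0, 0, 0.01], [0, 0, 0, 0, 0, 0, 0.01], [0, 0, 0, 0, 0, 0, 0.01]]]' | python3 -m crank
echo '[[[0, 0, 0, 0, 0, 0, 0.01], [0, 0, 0, 0, 0, 0, 0.01], [0, 0, 0, 0, 0, 0, 0.01], [0, 0, 0, 0, 0, 0, 0.01], [0, 0, 0, 0, 0, 0, 0.01]]]' | python3 -m crank
python3 - <<'E'
from h import *
o=bot.get_obs();q,r=tool(); M=r.as_matrix(); print(M[:,:2],o["force"],o["moment"]); A=np.array([.537,.1395]); v=q[:2]-A; print(q,np.linalg.norm(v), "crank",np.arctan2(v[0],v[1])+.257)
E
```

```text
time: 12.32
tool_pos: [0.5295, 0.188, 0.1057]
tcp_rot: [0.61, 0.792, -0.001, 0.0]
force: [0.3, 0.2, 0.3]
width: 0.088
grasp_force: 0.0
time: 12.73
tool_pos: [0.5298, 0.1909, 0.1078]
tcp_rot: [0.609, 0.793, 0.001, 0.0]
force: [-0.9, -0.1, 0.1]
width: 0.0566
grasp_force: 0.0
time: 13.15
tool_pos: [0.5293, 0.1907, 0.1069]
tcp_rot: [0.609, 0.793, 0.0, -0.0]
force: [-0.4, -0.1, -0.1]
width: 0.0231
grasp_force: 0.0
[[-2.58153517e-01  9.66103908e-01]
 [ 9.66103908e-01  2.58153518e-01]
 [ 2.99160756e-05 -1.19966031e-05]] [-0.35256114 -0.07474654 -0.05190551] [-0.0314853   0.0535401   0.00926727]
[0.52926754 0.19066473 0.10692015] 0.05174573023624785 crank 0.10700635323059746
```

```bash
echo '[[[0, 0, 0, 0, 0, 0, 0.01], [0, 0, 0, 0, 0, 0, 0.01], [0, 0, 0, 0, 0, 0, 0.01]]]' | python3 -m crank
cat > ang.py <<'E'
from h import *
o=bot.get_obs();q,r=tool(); A=np.array([.537,.1395]); v=q[:2]-A; th=np.arctan2(v[0],v[1])+.257
f=np.array(o["force"])[:2]; t=np.array([v[1],-v[0]])/np.linalg.norm(v)
print("th %.3f r %.4f z %.4f | Ftan %.1f Frad %.1f Fz %.1f grip %.1f w %.4f"%(th%(2*np.pi),np.linalg.norm(v),q[2],f@t,f@v/np.linalg.norm(v),o["force"][2],o["grasp_force"],o["width"]))
E
python3 ang.py
python3 - <<'E'
import numpy as np
for a in np.arange(.1,5.3,.6):
    print("%.2f"%a,"; ".join("0 0 0 %.4f %.4f 0 0.01"%(.05*(np.cos(a+d)-np.cos(a)),.05*(np.sin(a+d)-np.sin(a))) for d in (.12,.24,.36,.48,.6)))
E
```

```text
time: 13.4
tool_pos: [0.5285, 0.1905, 0.1069]
tcp_rot: [0.609, 0.793, -0.001, -0.001]
force: [-1.7, -0.8, 2.6]
width: 0.0189
grasp_force: 30.0
th 0.091 r 0.0517 z 0.1069 | Ftan -1.8 Frad -0.5 Fz 2.6 grip 30.0 w 0.0189
0.10 0 0 0 -0.0010 0.0059 0 0.01; 0 0 0 -0.0026 0.0117 0 0.01; 0 0 0 -0.0049 0.0172 0 0.01; 0 0 0 -0.0079 0.0224 0 0.01; 0 0 0 -0.0115 0.0272 0 0.01
0.70 0 0 0 -0.0041 0.0043 0 0.01; 0 0 0 -0.0088 0.0082 0 0.01; 0 0 0 -0.0138 0.0114 0 0.01; 0 0 0 -0.0192 0.0140 0 0.01; 0 0 0 -0.0249 0.0160 0 0.01
1.30 0 0 0 -0.0059 0.0013 0 0.01; 0 0 0 -0.0118 0.0018 0 0.01; 0 0 0 -0.0178 0.0016 0 0.01; 0 0 0 -0.0238 0.0007 0 0.01; 0 0 0 -0.0295 -0.0009 0 0.01
1.90 0 0 0 -0.0055 -0.0023 0 0.01; 0 0 0 -0.0108 -0.0052 0 0.01; 0 0 0 -0.0156 -0.0087 0 0.01; 0 0 0 -0.0200 -0.0128 0 0.01; 0 0 0 -0.0239 -0.0174 0 0.01
2.50 0 0 0 -0.0033 -0.0050 0 0.01; 0 0 0 -0.0060 -0.0104 0 0.01; 0 0 0 -0.0080 -0.0160 0 0.01; 0 0 0 -0.0093 -0.0219 0 0.01; 0 0 0 -0.0099 -0.0278 0 0.01
3.10 0 0 0 0.0001 -0.0060 0 0.01; 0 0 0 0.0009 -0.0119 0 0.01; 0 0 0 0.0025 -0.0177 0 0.01; 0 0 0 0.0047 -0.0233 0 0.01; 0 0 0 0.0076 -0.0286 0 0.01
3.70 0 0 0 0.0035 -0.0049 0 0.01; 0 0 0 0.0075 -0.0093 0 0.01; 0 0 0 0.0121 -0.0132 0 0.01; 0 0 0 0.0170 -0.0166 0 0.01; 0 0 0 0.0224 -0.0193 0 0.01
4.30 0 0 0 0.0056 -0.0021 0 0.01; 0 0 0 0.0115 -0.0035 0 0.01; 0 0 0 0.0174 -0.0041 0 0.01; 0 0 0 0.0234 -0.0041 0 0.01; 0 0 0 0.0294 -0.0033 0 0.01
4.90 0 0 0 0.0058 0.0015 0 0.01; 0 0 0 0.0114 0.0036 0 0.01; 0 0 0 0.0167 0.0064 0 0.01; 0 0 0 0.0216 0.0099 0 0.01; 0 0 0 0.0261 0.0138 0 0.01
```

```bash
echo '[[[0, 0, 0, -0.001, 0.0059, 0, 0.01], [0, 0, 0, -0.0026, 0.0117, 0, 0.01], [0, 0, 0, -0.0049, 0.0172, 0, 0.01], [0, 0, 0, -0.0079, 0.0224, 0, 0.01], [0, 0, 0, -0.0115, 0.0272, 0, 0.01]]]' | python3 -m crank >/dev/null; python3 ang.py
echo '[[[0, 0, 0, -0.0041, 0.0043, 0, 0.01], [0, 0, 0, -0.0088, 0.0082, 0, 0.01], [0, 0, 0, -0.0138, 0.0114, 0, 0.01], [0, 0, 0, -0.0192, 0.014, 0, 0.01], [0, 0, 0, -0.0249, 0.016, 0, 0.01]]]' | python3 -m crank >/dev/null; python3 ang.py
```

```text
th 0.600 r 0.0512 z 0.1067 | Ftan -11.1 Frad -1.5 Fz 9.7 grip 30.0 w 0.0193
th 1.168 r 0.0504 z 0.1068 | Ftan -10.0 Frad -2.5 Fz 7.4 grip 30.0 w 0.0185
```

Works as expected: about 10 N drag and 0.13 rad lag. Continuing.

```bash
echo '[[[0, 0, 0, -0.0059, 0.0013, 0, 0.01], [0, 0, 0, -0.0118, 0.0018, 0, 0.01], [0, 0, 0, -0.0178, 0.0016, 0, 0.01], [0, 0, 0, -0.0238, 0.0007, 0, 0.01], [0, 0, 0, -0.0295, -0.0009, 0, 0.01]]]' | python3 -m crank >/dev/null; python3 ang.py
echo '[[[0, 0, 0, -0.0055, -0.0023, 0, 0.01], [0, 0, 0, -0.0108, -0.0052, 0, 0.01], [0, 0, 0, -0.0156, -0.0087, 0, 0.01], [0, 0, 0, -0.02, -0.0128, 0, 0.01], [0, 0, 0, -0.0239, -0.0174, 0, 0.01]]]' | python3 -m crank >/dev/null; python3 ang.py
echo '[[[0, 0, 0, -0.0033, -0.005, 0, 0.01], [0, 0, 0, -0.006, -0.0104, 0, 0.01], [0, 0, 0, -0.008, -0.016, 0, 0.01], [0, 0, 0, -0.0093, -0.0219, 0, 0.01], [0, 0, 0, -0.0099, -0.0278, 0, 0.01]]]' | python3 -m crank >/dev/null; python3 ang.py
echo '[[[0, 0, 0, 0.0001, -0.006, 0, 0.01], [0, 0, 0, 0.0009, -0.0119, 0, 0.01], [0, 0, 0, 0.0025, -0.0177, 0, 0.01], [0, 0, 0, 0.0047, -0.0233, 0, 0.01], [0, 0, 0, 0.0076, -0.0286, 0, 0.01]]]' | python3 -m crank >/dev/null; python3 ang.py
```

```text
th 1.738 r 0.0494 z 0.1069 | Ftan -10.5 Frad -2.1 Fz 1.4 grip 30.0 w 0.0191
th 2.334 r 0.0486 z 0.1070 | Ftan -10.9 Frad 0.2 Fz -6.6 grip 30.0 w 0.0190
th 2.949 r 0.0482 z 0.1071 | Ftan -10.2 Frad 0.9 Fz -10.6 grip 30.0 w 0.0190
th 3.571 r 0.0484 z 0.1071 | Ftan -11.1 Frad 2.2 Fz -9.4 grip 30.0 w 0.0188
```

```bash
sed -i 's/A=np.array(\[.537,.1395\])/A=np.array([.5361,.141])/' ang.py
python3 ang.py
echo '[[[0, 0, 0, 0.0035, -0.0049, 0, 0.01], [0, 0, 0, 0.0075, -0.0093, 0, 0.01], [0, 0, 0, 0.0121, -0.0132, 0, 0.01], [0, 0, 0, 0.017, -0.0166, 0, 0.01], [0, 0, 0, 0.0224, -0.0193, 0, 0.01]]]' | python3 -m crank >/dev/null; python3 ang.py
echo '[[[0, 0, 0, 0.0056, -0.0021, 0, 0.01], [0, 0, 0, 0.0056, -0.0021, 0, 0.01]]]' | python3 -m crank >/dev/null; python3 ang.py
echo '[[[0, 0, 0, 0.0059, -0.0014, 0, 0.01], [0, 0, 0, 0.0059, -0.0014, 0, 0.01]]]' | python3 -m crank >/dev/null; python3 ang.py
echo '[[[0, 0, 0, 0.0059, -0.0006, 0, 0.01], [0, 0, 0, 0.0059, -0.0006, 0, 0.01]]]' | python3 -m crank >/dev/null; python3 ang.py
```

```text
th 3.548 r 0.0498 z 0.1071 | Ftan -11.0 Frad 2.5 Fz -9.4 grip 30.0 w 0.0188
th 4.173 r 0.0497 z 0.1069 | Ftan -10.6 Frad 4.4 Fz -3.1 grip 30.0 w 0.0186
th 4.333 r 0.0498 z 0.1069 | Ftan -7.4 Frad 3.6 Fz -1.0 grip 30.0 w 0.0195
th 4.454 r 0.0497 z 0.1069 | Ftan -7.9 Frad 3.4 Fz -0.1 grip 30.0 w 0.0190
th 4.575 r 0.0497 z 0.1068 | Ftan -8.4 Frad 2.5 Fz 0.8 grip 30.0 w 0.0190
```

```bash
echo '[[[0, 0, 0, 0.005, 0, 0, 0.01], [0, 0, 0, 0.005, 0, 0, 0.01]]]' | python3 -m crank >/dev/null; python3 ang.py
echo '[[[0, 0, 0, 0.005, 0.0005, 0, 0.01], [0, 0, 0, 0.005, 0.0005, 0, 0.01]]]' | python3 -m crank >/dev/null; python3 ang.py
echo '[[[0, 0, 0, 0.0049, 0.001, 0, 0.01], [0, 0, 0, 0.0049, 0.001, 0, 0.01]]]' | python3 -m crank >/dev/null; python3 ang.py
echo '[[[0, 0, 0, 0.005, 0.0015, 0, 0.01], [0, 0, 0, 0.005, 0.0015, 0, 0.01]]]' | python3 -m crank >/dev/null; python3 ang.py
```

```text
th 4.670 r 0.0497 z 0.1068 | Ftan -8.3 Frad 3.0 Fz 1.0 grip 30.0 w 0.0192
th 4.761 r 0.0497 z 0.1068 | Ftan -8.8 Frad 2.1 Fz 1.3 grip 30.0 w 0.0191
th 4.850 r 0.0497 z 0.1068 | Ftan -11.2 Frad 2.4 Fz 4.0 grip 30.0 w 0.0191
th 4.943 r 0.0497 z 0.1068 | Ftan -12.6 Frad 2.8 Fz 5.2 grip 30.0 w 0.0193
```

```bash
echo '[[[0, 0, 0, 0.0046, 0.0019, 0, 0.01], [0, 0, 0, 0.0046, 0.0019, 0, 0.01]]]' | python3 -m crank >/dev/null; python3 ang.py
echo '[[[0, 0, 0, 0, 0, 0, 0.01]]]' | python3 -m crank >/dev/null; python3 ang.py
```

```text
th 5.028 r 0.0498 z 0.1067 | Ftan -12.6 Frad 2.2 Fz 5.8 grip 30.0 w 0.0194
th 5.028 r 0.0498 z 0.1068 | Ftan -13.8 Frad 1.7 Fz 6.2 grip 30.0 w 0.0190
```

```bash
echo '[[[0, 0, 0, 0.0031, 0.0016, 0, 0.01], [0, 0, 0, 0.0031, 0.0016, 0, 0.01]]]' | python3 -m crank >/dev/null; python3 ang.py
echo '[[[0, 0, 0, 0, 0, 0, 0.01]]]' | python3 -m crank >/dev/null; python3 ang.py
echo '[[[0, 0, 0, 0, 0, 0, 0.01]]]' | python3 -m crank >/dev/null; python3 ang.py
```

```text
th 5.082 r 0.0497 z 0.1067 | Ftan -14.4 Frad 2.3 Fz 7.4 grip 30.0 w 0.0188
th 5.082 r 0.0498 z 0.1067 | Ftan -15.2 Frad 2.0 Fz 7.0 grip 30.0 w 0.0191
th 5.081 r 0.0497 z 0.1067 | Ftan -14.6 Frad 2.6 Fz 7.2 grip 30.0 w 0.0188
```

About 30 N by the drag rise (14.7 against 8.3 N) and by travel since the touch. I'll unload the arm, let go and rise.

```bash
echo '[[[0, 0, 0, -0.0025, -0.0013, 0, 0.01], [0, 0, 0, -0.005, -0.0026, 0, 0.01], [0, 0, 0, -0.005, -0.0026, 0, 0.01]]]' | python3 -m crank >/dev/null; python3 ang.py
echo '[[[0, 0, 0, 0, 0, 0, 0.05], [0, 0, 0, 0, 0, 0, 0.05], [0, 0, 0, 0, 0, 0, 0.05], [0, 0, 0, 0, 0, 0, 0.05], [0, 0, 0, 0, 0, 0, 0.05]]]' | python3 -m crank
echo '[[[0, 0, 0, 0, 0, -0.01, 0.05], [0, 0, 0, 0, 0, -0.035, 0.05], [0, 0, 0, 0, 0, -0.07, 0.05], [0, 0, 0, 0, 0, -0.11, 0.05], [0, 0, 0, 0, 0, -0.15, 0.05]]]' | python3 -m crank
echo '[[[0, 0, 0, 0.03, 0, 0, 0.05], [0, 0, 0, 0.06, 0, 0, 0.05], [0, 0, 0, 0.06, 0, 0, 0.05]]]' | python3 -m crank
python3 - <<'E'
from h import *
print(bot.get_obs()["force"])
im=bot.read_camera("wrist"); t=bot.read_camera("top"); s=bot.read_camera("scene")
z=lambda i,y0,x0:cv2.resize(i[y0:y0+75,x0:x0+130],(520,300),interpolation=2)
cv2.imwrite("pics/f.png",np.vstack([z(t,182,200),z(s,155,220)]))
E
```

```text
th 5.073 r 0.0498 z 0.1068 | Ftan -6.5 Frad 2.4 Fz 3.7 grip 30.0 w 0.0191
time: 18.73
tool_pos: [0.4882, 0.1495, 0.1069]
tcp_rot: [0.609, 0.793, 0.001, 0.0]
force: [0.5, -0.1, -0.6]
width: 0.0493
grasp_force: 0.0
time: 19.15
tool_pos: [0.4871, 0.1487, 0.259]
tcp_rot: [0.609, 0.793, -0.0, -0.0]
force: [0.9, 0.9, -0.1]
width: 0.0498
grasp_force: 0.0
time: 19.4
tool_pos: [0.4706, 0.214, 0.2585]
tcp_rot: [0.606, 0.796, 0.003, -0.001]
force: [-1.4, 0.4, -0.1]
width: 0.0497
grasp_force: 0.0
[-1.38668495  0.40466699 -0.10872531]
```

View pics/f.png

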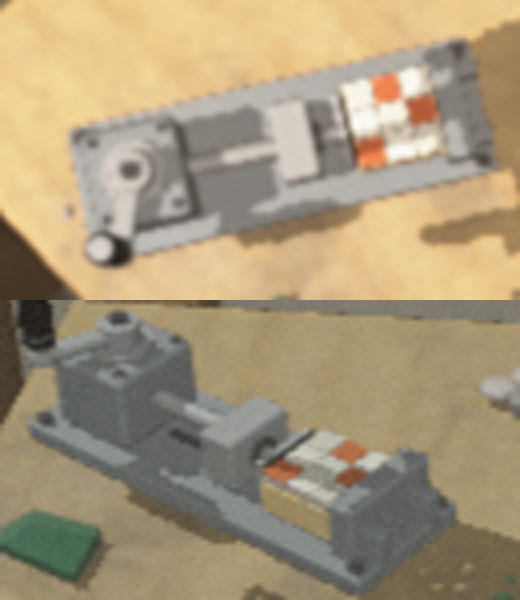

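The pad presses the block square against the fence, the sleeve is free at top panel (105,247), and the arm is clear. I'm handing in.

```bash
python3 -c "
from cell import bot
print(bot.finish_job())"
```

```text
the job is handed in; nothing more can be done
None
```

I handed the job in at about 19.5 s with the block clamped flat, square and centred against the fence at an estimated 30 N (inferred from crank drag and travel, not measured directly); the sleeve is released and the arm is clear.

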